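# Pump up the airbrush tank and open its outlet

## Robot

A 6-joint arm with a two-finger parallel gripper is mounted at the origin on the work surface. World frame = base frame: x ahead of the robot, y to its left, z up, the work surface at z = 0. Lengths are in m, angles in rad, forces in N, time in s.
With the tool pointing down it reaches from about 0.225 to 0.875 m from the base axis. Payload 3.4 kg.
Tool frame: the origin (TCP) lies at the very end of the fingers, on their centre line; the grasp point (between the pads) lies 19 mm behind it (manip.hold_point_z is the distance from the TCP to the grasp point, in m); z points along the fingers, x is the direction in which the jaws open and shut, and the axes are right-handed (so a half turn about z gives the same grasp; the last joint's range is limited). The gripper opens to 85 mm and grips with 20 to 120 N. Pads are 22 mm wide; open, the fingers measure 114 mm over their backs; the gripper's body (76 mm by 85 mm) begins 54 mm behind the grasp point. The pads swing forward as they close: fully open they stand 13 mm farther back than shut.
Start: joints at [1.065, 0.276, 1.505, -0, 1.361, -0.121], TCP at [0.216, 0.533, 0.231] pointing down, gripper open.
Joint ranges: [-2.89, 2.89], [-0.75, 2.08], [0.22, 2.7], [-1.18, 4.32], [0.11, 2.71], [-2.7, 2.7]. Speed limits (rad/s): [2.57, 2.57, 3.14, 3.14, 3.14, 3.14].

## Interface

Orientations are given as a unit quaternion [w, x, y, z].
In Python, from rig import telemetry, cams, manip, finder gives the robot as it stands. The module is installed in compiled form; this text tells all that it offers.
- The arm moves only by the tool carry_out, never from a script. Its argument "rows" is a list that holds one entry, the list of rows, each a list of 5 numbers: the gripper's target within -1 to 1 (fully open at 1, half-way at 0, shut at -1), then the shift along the world's x, y, z in cm, then the turn about the world's z in rad. A call has 1 to 12 rows; each row shifts and turns the commanded pose from where the row before left it; what a row does not reach is not made up. A row lasts 1/10 s, in which the tool goes at most 50 mm and 8.59 degrees, less where a joint would pass 70% of its speed; a pose out of reach is approached as far as the arm can. A call with a gripper value outside its range is refused whole. The fingers move at their own pace and stop on an object; "force" is the grip in N (left out, the last holds). Time passes only in rows, so rows that do not move let the fingers close. It gives the time, the measured TCP pose, the force and the opening at its end, in the units of the state.
- telemetry.get_state(): the state, without advancing time (a new reading comes with each control period).
- cams.get_image(name): name is "side" or "top"; returns a dict with "image" (420x560x3 uint8, red, green, blue), "camera_matrix" (3x3 intrinsics, pixels), "eye" and "attitude" of the camera in the world. Camera axes: x right, y down, z forward; pixel columns grow to the right and rows downward; lengths in m; the calibration is good to about 2 mm. A picture is of the moment at which its call begins. There is no depth.
- manip.sign_off(): hands the job in, once; it reports no verdict.
Trained networks look in a picture, given as the dict that the camera call returned (one of the last four; its "shot" number tells which), for a name from the list of things; names that differ only in an ending like _2 or _b are one class to them, and where a whole thing is asked for, a point or a joint stands for the part that bears it (a point fixed in the world has none). Each returns a list of dicts, best first, with "confidence" (0 to 1); they miss things now and then, are a little off and sometimes report something else, mostly with a low value. They report only what shows in the picture. A call takes as long as a camera call.
- finder.boxes_of(picture, thing): "xy" ([column, row] in pixels, amid what is visible of it).
The state is a dict: "clock": time; "qpos": joint angles; "qd": joint speeds; "effort": joint torques, N m; "position": TCP position; "ee_rot": TCP orientation; "contact_force": force on the tool from outside, world axes, zero at the start; "moment": the same for the moment, N m; "width": finger opening in m.
Only numpy, scipy, OpenCV 4.12 (cv2) and the standard library are available. Lean on these libraries where they do the work, as an engineer would, in place of code of your own. Each camera call takes 0.05 s, during which the arm holds its last target.

## Task

Pump up the airbrush's air tank: with shut fingertips, press the plunger on its lid all the way down and let it come back up, again and again, until the indicator pin beside it has popped fully out. Only then push the outlet lever round until it is fully open, in line with the outlet pipe. Do not touch the pin, grasp nothing, and leave the other things on the table where they stand.

Things in the scene. Friction and masses are not known exactly. Their poses are not given: they have to be found in the camera images.
- air_tank: Round grey hand-pumped air tank, fixed to the table, 172 mm in diameter, flat aluminium lid 130 mm up. Origin: centre of its underside; z up. On the lid, in its frame: plunger's axis at x 0, y -35 mm; indicator pin's axis at x 0, y +30 mm. A brass outlet pipe 18 mm thick runs out along +y, 105 mm up, to y +170 mm, with the outlet valve and its lever at y +125 mm.
- plunger_top (a point): Centre of the flat top of the pump plunger's black round knob (44 mm in diameter, 14 mm thick); moves with it. It stands 195 mm above the table when up, 177 mm when fully down.
- plunger (a joint): Pump plunger: 0 = up, 0.018 m = fully down. A spring raises it in about 0.5 s when let go. Pushing takes 6 N at the top, 10.5 N at the bottom, and 4.5 N more at 0.1 m/s. The indicator pin rises only while the plunger comes back up, by up to 15 mm a stroke, usually 12: each stroke must go at least 15 mm down, then all the way up.
- pin_top (a point): Centre of the top of the steel indicator pin (shaft 10 mm, head 14 mm in diameter), which stands in a brass collar whose rim is 140 mm above the table. The top is 144 mm above the table when the pin is in, 195 to 200 mm when it is fully out.
- gauge_pin (a joint): How far the indicator pin has risen: 0 = in, 0.051 to 0.056 m = fully out. It starts between 0 and 22 mm, takes 3 to 5 full strokes of the plunger to come fully out, stays where it is between strokes, and further strokes do no harm.
- lever_hinge (a point): Point on the vertical axis of the outlet valve's lever, on the top of its hub, 161 mm above the table; fixed in the tank.
- lever_tip (a point): Centre of the free end of the outlet lever, 68 mm from its axis, 154 mm above the table; moves with it. The lever is a black bar 12 mm wide and 14 mm tall, its underside 147 mm above the table; 25 mm of free room below it.
- outlet_lever (a joint): Angle of the outlet lever: 0 = shut (along the tank's -x, crosswise to the pipe), 1.57 rad = fully open (along the tank's +y, in line with the pipe, pointing away from the tank), at its stop. It opens clockwise seen from above, needs about 1.5 N at its end, stays where it is left and starts between 0 and 0.15 rad.
- figurine: Bystander, loose: grey figurine of a seated elephant, 120 mm tall, 80 mm wide. Origin: centre of its underside.
- paint_bottle: Bystander, loose: yellow paint bottle, 60 mm in diameter, 125 mm tall. Origin: centre of its underside.
- mug: Bystander, loose: black mug, 76 mm in diameter, 85 mm tall, with a side handle. Origin: centre of its underside.
- tape_roll: Bystander, loose: roll of paper tape lying flat, 80 mm in diameter, 24 mm tall. Origin: centre of its underside.
- rinse_bowl: Bystander, loose: white bowl, 120 mm in diameter, 55 mm tall. Origin: centre of its underside.
- drink_bottle: Bystander, loose: amber drink bottle, 64 mm in diameter, 190 mm tall. Origin: centre of its underside.
- primer_can: Bystander, loose: can, 66 mm in diameter, 100 mm tall. Origin: centre of its underside.

How it is judged:
By the outcome, as a careful person would: the job done as asked, in the order asked, and still so for the second after the job is handed in, with the robot touching nothing.
It also fails if it takes over 54 s, if anything falls off the work surface, if the arm or the gripper's body presses on something with over 40 N, if the wrist force passes 120 N, or if a joint passes its speed limit or range.

## Working session

There is one attempt and no reset: what is moved stays moved. The work goes in short steps, Python scripts to look and compute and a tool call to move; the robot and the scene stay as the last step left them, time stands still between calls to the robot, and variables do not carry over. Pictures are saved under pics/ and viewed, and the job is handed in when it is done.

Besides the shell and the picture viewer there is one more tool, called after "Emit:" as a command line: name --argument value ..., lists and objects as JSON in quotes. carry_out: Moves the arm, as the interface text tells. Its arguments: {"type":"object","properties":{"rows":{"type":"array","items":{"type":"array","items":{"type":"array","items":{"type":"number"}}}},"force":{"type":"number"}},"required":["rows"]}

```bash
mkdir -p pics
cat > h.py <<'E'
import numpy as np, cv2
from rig import telemetry, cams, manip, finder
from scipy.spatial.transform import Rotation as R
def rot(p):
    a=np.array(p["attitude"],float)
    return a if a.shape==(3,3) else R.from_quat(np.r_[a[1:],a[0]]).as_matrix()
def ray(p,xy):
    d=rot(p)@np.linalg.inv(p["camera_matrix"])@np.r_[xy,1]
    return np.array(p["eye"],float),d/np.linalg.norm(d)
def atz(p,xy,z):
    e,d=ray(p,xy); return e+d*(z-e[2])/d[2]
def proj(p,X):
    c=rot(p).T@(np.array(X)-p["eye"]); c=p["camera_matrix"]@c; return c[:2]/c[2]
def tri(p1,a,p2,b):
    e1,d1=ray(p1,a);e2,d2=ray(p2,b)
    t=np.linalg.lstsq(np.c_[d1,-d2],e2-e1,rcond=None)[0]
    x=e1+d1*t[0];y=e2+d2*t[1]; return (x+y)/2,np.linalg.norm(x-y)
def save(p,n): cv2.imwrite(f"pics/{n}.png",p["image"][:,:,::-1])
E
python3 - <<'E'
from h import *
P={n:cams.get_image(n) for n in("side","top")}
for n,p in P.items(): save(p,n+"0"); print(n,p["eye"],p["attitude"],p["camera_matrix"])
for t in ["plunger_top","pin_top","lever_hinge","lever_tip","air_tank","figurine","paint_bottle","mug","tape_roll","rinse_bowl","drink_bottle","primer_can"]:
    r={n:finder.boxes_of(p,t)[:2] for n,p in P.items()}
    print(t,[(n,[(np.round(k["xy"],1).tolist(),round(k["confidence"],2)) for k in v]) for n,v in r.items()])
    if all(r.values()): print("   ",tri(P["side"],r["side"][0]["xy"],P["top"],r["top"][0]["xy"]))
print(telemetry.get_state())
E
```

```text
side [ 0.458296   -0.99704821  0.70522086] [-0.48471102  0.87290609 -0.04157433  0.03690189] [[401.33076738   0.         284.90345919]
 [  0.         401.33076738 205.24889488]
 [  0.           0.           1.        ]]
top [ 0.46303457 -0.06921127  1.22101808] [-0.03493686  0.7123411  -0.69979694  0.04042058] [[397.42073973   0.         274.79438708]
 [  0.         397.42073973 200.77739884]
 [  0.           0.           1.        ]]
plunger_top [('side', [([277.2, 200.9], 0.6)]), ('top', [([300.6, 209.7], 0.66), ([243.3, 201.4], 0.43)])]
    (array([ 0.54812223, -0.14400135,  0.18549975]), np.float64(0.007128010040119126))
pin_top [('side', []), ('top', [])]
lever_hinge [('side', [([282.6, 180.8], 0.57)]), ('top', [([243.7, 201.3], 0.53)])]
    (array([0.57406372, 0.00691779, 0.15981747]), np.float64(0.0006194607106068665))
lever_tip [('side', [([282.6, 182.2], 0.67)]), ('top', [([241.1, 202.2], 0.67)])]
    (array([0.57371755, 0.01443737, 0.15106841]), np.float64(0.0032432848653043004))
air_tank [('side', [([285.5, 223.4], 0.93)]), ('top', [([283.6, 207.3], 0.62)])]
    (array([ 0
[... 1314 characters left out ...]
]), np.float64(0.013191297509590543))
{'clock': 1.3, 'qpos': array([ 1.06500170e+00,  2.75874371e-01,  1.50487387e+00,  2.06313806e-05,
        1.36072895e+00, -1.21005053e-01]), 'qd': array([-0.00062984, -0.00038328, -0.00021423, -0.00071754, -0.0001499 ,
       -0.00132057]), 'effort': array([-3.42490703e-04, -4.16662502e+01, -2.46090192e+01, -2.62992635e-04,
        2.22959497e-04,  2.03709540e-06]), 'position': array([0.21585181, 0.53298423, 0.23135308]), 'ee_rot': array([-3.52348733e-05,  8.29267173e-01,  5.58852353e-01,  4.68327383e-05]), 'contact_force': array([-0.01640155,  0.23545608, -0.03604304]), 'moment': array([0.01782973, 0.01412643, 0.01836968]), 'width': 0.08533348728522992}
```

Run:
```python
import cv2
for n,(x0,y0,w,h) in {"side":(190,120,200,150),"top":(200,130,200,150)}.items():
    i=cv2.imread(f"pics/{n}0.png")
    cv2.imwrite(f"pics/{n}0z.png",cv2.resize(i[y0:y0+h,x0:x0+w],None,fx=4,fy=4,interpolation=cv2.INTER_CUBIC))
```

```text
(no output)
```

View pics/top0.png

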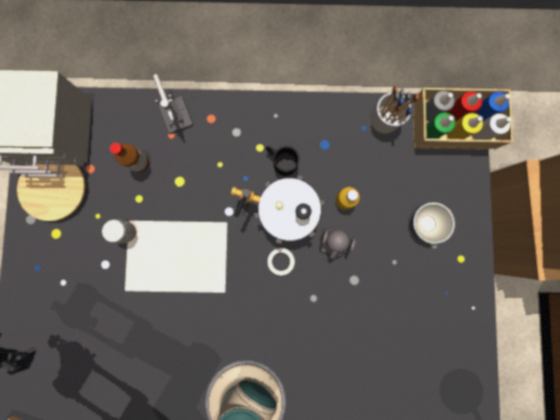

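View pics/side0.png

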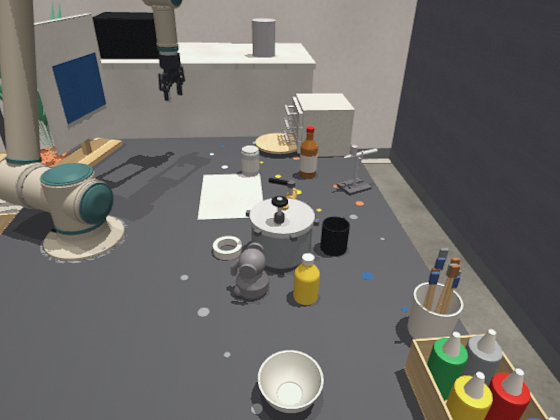

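```bash
ls pics
```

```text
side0.png
side0z.png
top0.png
top0z.png
```

View pics/top0z.png

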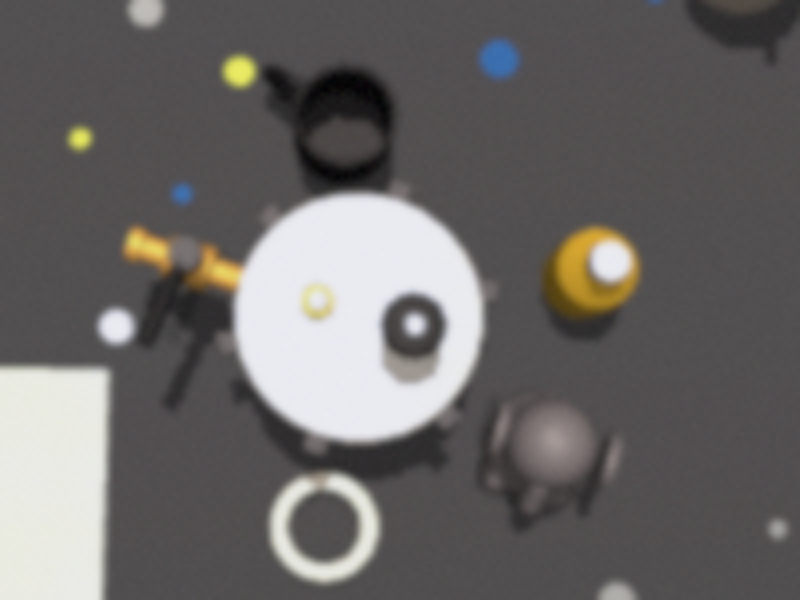

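View pics/side0z.png

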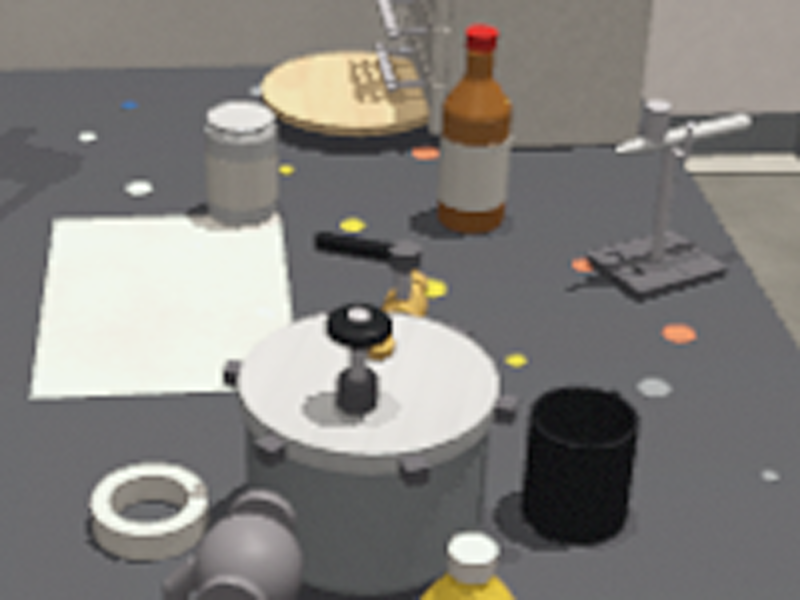

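Run:
```python
from h import *
P={n:cams.get_image(n) for n in("side","top")}
s,t=P["side"],P["top"]
for n,a,b,z in [("knob",(279.7,199.3),(303.2,211.2),.195),("hinge",(291.2,182),(246,192.7),.161),("tip",(269.7,180),(236.7,215.3),.154),("pin",(285,207),(279.3,205),.146)]:
    print(n,np.round(tri(s,a,t,b)[0],4),round(tri(s,a,t,b)[1],4),np.round(atz(s,a,z),4),np.round(atz(t,b,z),4))
print(np.round(atz(t,(289.7,209.3),.13),4))
print(telemetry.get_state()["clock"])
```

```text
knob [ 0.5486 -0.1505  0.1935] 0.0028 [ 0.5498 -0.1528  0.195 ] [ 0.5471 -0.1503  0.195 ]
hinge [0.5979 0.0014 0.158 ] 0.0012 [ 0.5978 -0.0039  0.161 ] [0.597  0.0013 0.161 ]
tip [0.5375 0.0251 0.1538] 0.0027 [0.5388 0.0249 0.154 ] [0.5362 0.0252 0.154 ]
pin [ 0.5698 -0.0894  0.1318] 0.0032 [ 0.5687 -0.1117  0.146 ] [ 0.5668 -0.089   0.146 ]
[ 0.557  -0.1181  0.13  ]
1.4
```

Emit:
carry_out --rows '[[[-1,1.8,-3.8,0.4,-0.125],[-1,2,-4.2,0.2,-0.125],[-1,2,-4.2,0,-0.125],[-1,2,-4.2,0,-0.125],[-1,2,-4.2,0,-0.125],[-1,2,-4.2,0,-0.125],[-1,2,-4.2,0,-0.125],[-1,2,-4.2,0,-0.125],[-1,2,-4.2,0,-0.125],[-1,2,-4.2,0,-0.125],[-1,2,-4.2,0,-0.125],[-1,2,-4.2,0,-0.125]]]'

```text
clock: 2.6
position: [0.4544, 0.0311, 0.2376]
ee_rot: [-0.0, 0.987, -0.159, 0.001]
contact_force: [0.2, 0.9, 0.3]
width: 0.0001
```

Emit:
carry_out --rows '[[[-1,2,-4,0,0],[-1,2,-4,0,0],[-1,2,-4,0,0],[-1,2,-4,0,0],[-1,1.4,-2.4,-1,0],[-1,0,0,-1.5,0],[-1,0,0,0,0],[-1,0,0,0,0]]]'

```text
clock: 3.4
position: [0.5475, -0.1507, 0.2122]
ee_rot: [-0.0, 0.988, -0.156, -0.0]
contact_force: [0.6, -0.2, 0.4]
width: -0.0002
```

Run:
```python
from h import *
for n in("side","top"):
    p=cams.get_image(n); i=p["image"][:,:,::-1]; x0,y0=(210,120) if n=="side" else (200,130)
    q=telemetry.get_state()["position"]; print(n,q,proj(p,q))
    cv2.imwrite(f"pics/{n}1.png",cv2.resize(i[y0:y0+150,x0:x0+160],None,fx=4,fy=4,interpolation=cv2.INTER_CUBIC))
```

```text
side [ 0.54783782 -0.15058267  0.21287172] [278.93872576 192.61094106]
top [ 0.54801757 -0.15051389  0.21323672] [303.86580604 210.26894136]
```

View pics/side1.png

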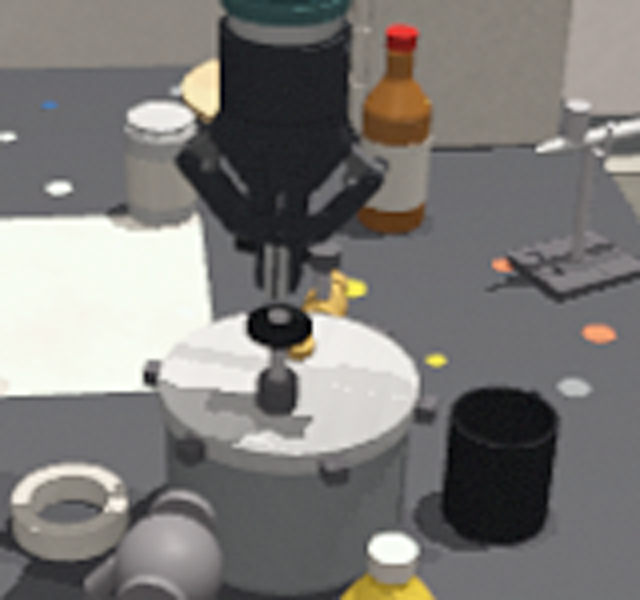

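View pics/top1.png

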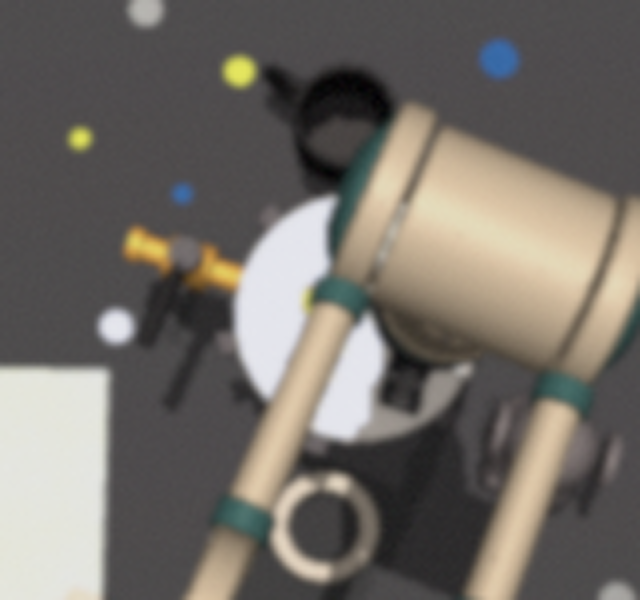

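Emit:
carry_out --rows '[[[-1,0,0,-1.2,0],[-1,0,0,-1.2,0],[-1,0,0,-1.1,0],[-1,0,0,0,0],[-1,0,0,0,0]]]'

```text
clock: 4.0
position: [0.5489, -0.1509, 0.1799]
ee_rot: [0.0, 0.988, -0.156, 0.002]
contact_force: [-0.5, 1.1, 13.6]
width: 0.0001
```

Emit:
carry_out --rows '[[[-1,0,0,-0.4,0],[-1,0,0,0,0],[-1,0,0,0,0]]]'

```text
clock: 4.3
position: [0.5491, -0.1509, 0.1797]
ee_rot: [0.001, 0.988, -0.156, 0.004]
contact_force: [-7.1, 3.9, 32.0]
width: -0.0
```

Emit:
carry_out --rows '[[[-1,0,0,1.7,0],[-1,0,0,1.7,0],[-1,0,0,0,0],[-1,0,0,0,0],[-1,0,0,0,0],[-1,0,0,0,0],[-1,0,0,0,0]]]'

```text
clock: 5.0
position: [0.5475, -0.1508, 0.2064]
ee_rot: [-0.0, 0.988, -0.156, -0.001]
contact_force: [-0.9, 0.1, -0.0]
width: 0.0002
```

```bash
cat > look.py <<'E'
from h import *
import sys
k=sys.argv[1]
p=cams.get_image("side"); i=p["image"][:,:,::-1]
q=telemetry.get_state(); print(q["clock"],q["position"],q["contact_force"])
cv2.imwrite(f"pics/s{k}.png",cv2.resize(i[140:240,225:345],None,fx=6,fy=6,interpolation=cv2.INTER_CUBIC))
# pin expected pixels
for z in (.144,.166,.195,.2): print(z,proj(p,[.5675,-.089,z]))
E
python3 look.py 2
```

```text
5.05 [ 0.54762447 -0.15093805  0.20656881] [ 0.02270115 -0.43375256 -0.19635584]
0.144 [283.63216644 203.15023251]
0.166 [283.81891235 196.06272904]
0.195 [284.07140643 186.47990735]
0.2 [284.11568796 184.7993057 ]
```

View pics/s2.png

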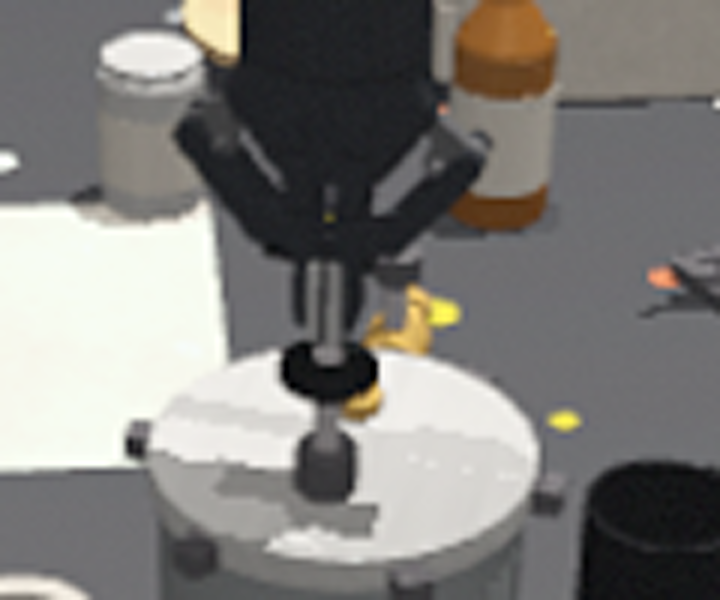

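Emit:
carry_out --rows '[[[-1,0,0,-1.1,0],[-1,0,0,-1.1,0],[-1,0,0,-1.0,0],[-1,0,0,0,0],[-1,0,0,0,0],[-1,0,0,1.6,0],[-1,0,0,1.6,0],[-1,0,0,0,0],[-1,0,0,0,0],[-1,0,0,0,0],[-1,0,0,0,0],[-1,0,0,0,0]]]'

```text
clock: 6.25
position: [0.5475, -0.1509, 0.2064]
ee_rot: [-0.0, 0.988, -0.156, -0.001]
contact_force: [0.2, 0.4, 0.7]
width: -0.0
```

Emit:
carry_out --rows '[[[-1,0,0,-1.1,0],[-1,0,0,-1.1,0],[-1,0,0,-1.0,0],[-1,0,0,0,0],[-1,0,0,0,0],[-1,0,0,1.6,0],[-1,0,0,1.6,0],[-1,0,0,0,0],[-1,0,0,0,0],[-1,0,0,0,0],[-1,0,0,0,0],[-1,0,0,0,0]]]'

```text
clock: 7.45
position: [0.5475, -0.1509, 0.2064]
ee_rot: [-0.0, 0.988, -0.156, -0.001]
contact_force: [0.1, 0.6, -0.0]
width: -0.0
```

```bash
python3 look.py 3
```

```text
7.5 [ 0.54761039 -0.15093326  0.20662097] [ 1.20832122 -0.37304519 -0.20671903]
0.144 [283.63216644 203.15023251]
0.166 [283.81891235 196.06272904]
0.195 [284.07140643 186.47990735]
0.2 [284.11568796 184.7993057 ]
```

View pics/s3.png

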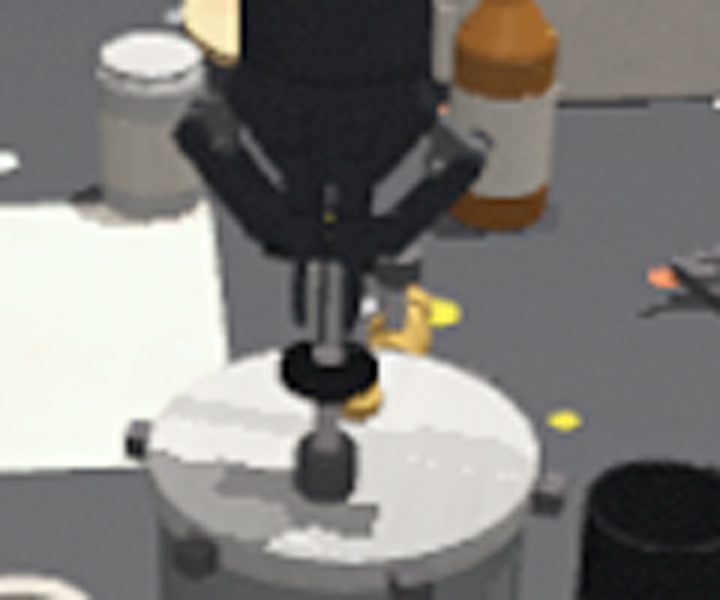

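Emit:
carry_out --rows '[[[-1,0,0,-1.1,0],[-1,0,0,-1.1,0],[-1,0,0,-1.0,0],[-1,0,0,0,0],[-1,0,0,0,0],[-1,0,0,1.6,0],[-1,0,0,1.6,0],[-1,0,0,0,0],[-1,0,0,0,0],[-1,0,0,0,0],[-1,0,0,0,0],[-1,0,0,0,0]]]'

```text
clock: 8.7
position: [0.5475, -0.1509, 0.2064]
ee_rot: [-0.0, 0.988, -0.156, -0.001]
contact_force: [-1.2, 0.5, 0.7]
width: 0.0002
```

Emit:
carry_out --rows '[[[-1,0,0,-1.1,0],[-1,0,0,-1.1,0],[-1,0,0,-1.0,0],[-1,0,0,0,0],[-1,0,0,0,0],[-1,0,0,1.6,0],[-1,0,0,1.6,0],[-1,0,0,0,0],[-1,0,0,0,0],[-1,0,0,0,0],[-1,0,0,0,0],[-1,0,0,0,0]]]'

```text
clock: 9.9
position: [0.5475, -0.1509, 0.2064]
ee_rot: [-0.0, 0.988, -0.156, -0.001]
contact_force: [-0.3, -0.2, 0.4]
width: 0.0001
```

```bash
python3 look.py 4
```

```text
9.95 [ 0.54761731 -0.15093844  0.20665368] [-0.14211627 -0.03994437 -0.66606413]
0.144 [283.63216644 203.15023251]
0.166 [283.81891235 196.06272904]
0.195 [284.07140643 186.47990735]
0.2 [284.11568796 184.7993057 ]
```

Emit:
carry_out --rows '[[[-1,0,0,-1.1,0],[-1,0,0,-1.1,0],[-1,0,0,-1.0,0],[-1,0,0,0,0],[-1,0,0,0,0],[-1,0,0,1.6,0],[-1,0,0,1.6,0],[-1,0,0,0,0],[-1,0,0,0,0],[-1,0,0,0,0],[-1,0,0,0,0],[-1,0,0,0,0]]]'

```text
clock: 11.15
position: [0.5475, -0.1509, 0.2064]
ee_rot: [-0.0, 0.988, -0.156, -0.001]
contact_force: [0.6, -0.2, -0.3]
width: -0.0001
```

```bash
python3 look.py 5
```

```text
11.2 [ 0.5476094  -0.15091008  0.20662972] [ 0.64055801  0.92848278 -0.08693036]
0.144 [283.63216644 203.15023251]
0.166 [283.81891235 196.06272904]
0.195 [284.07140643 186.47990735]
0.2 [284.11568796 184.7993057 ]
```

View pics/s4.png

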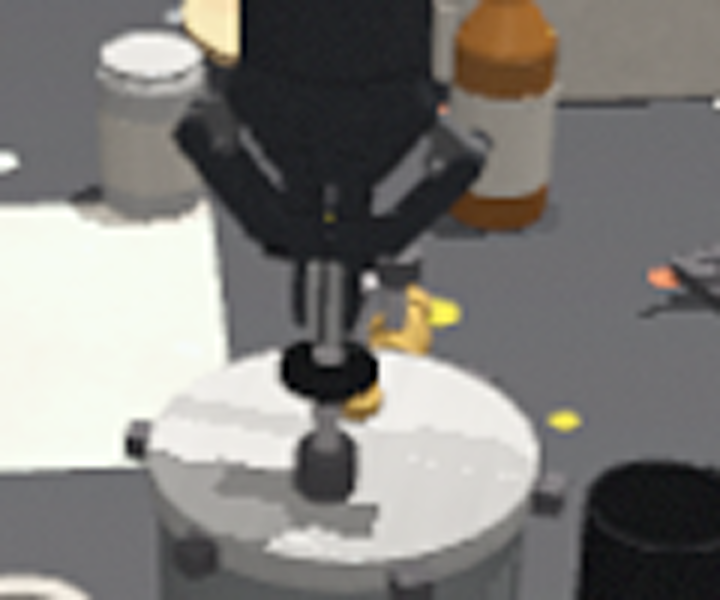

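View pics/s5.png

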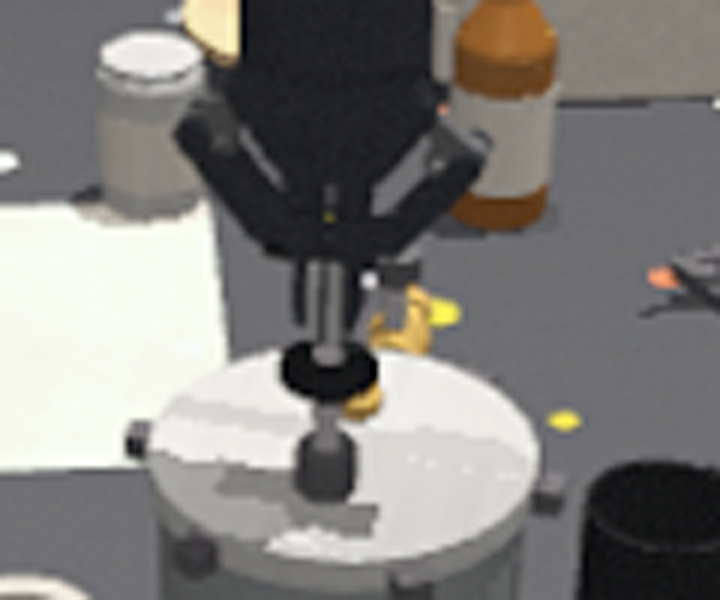

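Emit:
carry_out --rows '[[[-1,0,0,3.3,0],[-1,-0.3,3.5,0,0],[-1,-0.3,3.5,0,0],[-1,-0.3,3.5,0,0],[-1,-0.3,3.5,0,0],[-1,0,0,-3.3,0],[-1,0,0,-3.3,0],[-1,0,0,0,0]]]'

```text
clock: 12.0
position: [0.5323, -0.0101, 0.1703]
ee_rot: [0.0, 0.988, -0.156, -0.005]
contact_force: [-0.5, 0.3, -0.1]
width: 0.0003
```

```bash
cat > look2.py <<'E'
from h import *
import sys
k=sys.argv[1]
for n in ("side","top"):
    p=cams.get_image(n); i=p["image"][:,:,::-1]; x0,y0=(225,130) if n=="side" else (200,160)
    q=telemetry.get_state(); print(q["clock"],q["position"],q["contact_force"],proj(p,q["position"])-[x0,y0])
    cv2.imwrite(f"pics/{n}{k}.png",cv2.resize(i[y0:y0+100,x0:x0+120],None,fx=6,fy=6,interpolation=cv2.INTER_CUBIC))
E
python3 look2.py 6
```

```text
12.05 [ 0.53424571 -0.01063225  0.17265849] [-1.54645747  0.11744895  0.39118478] [44.05527278 50.17757375]
12.1 [ 0.53585078 -0.01106629  0.17437396] [0.40444458 0.1377999  1.1748718 ] [49.7785203  55.13479232]
```

View pics/side6.png

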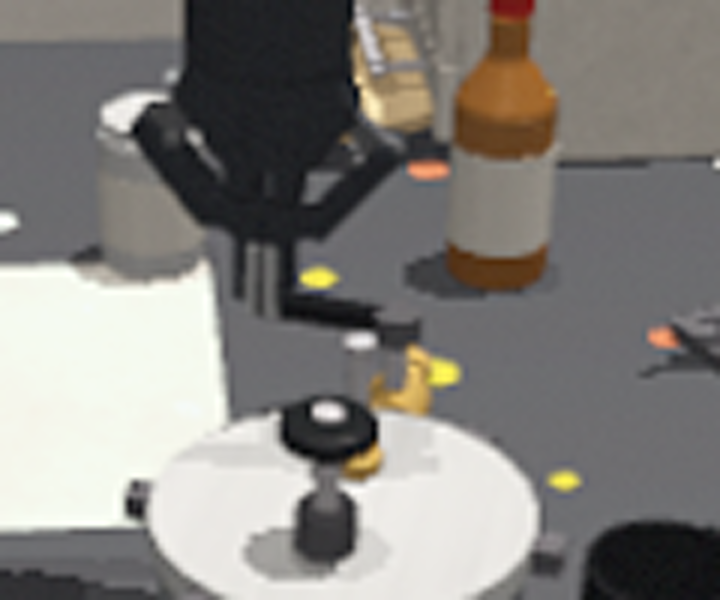

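View pics/top6.png

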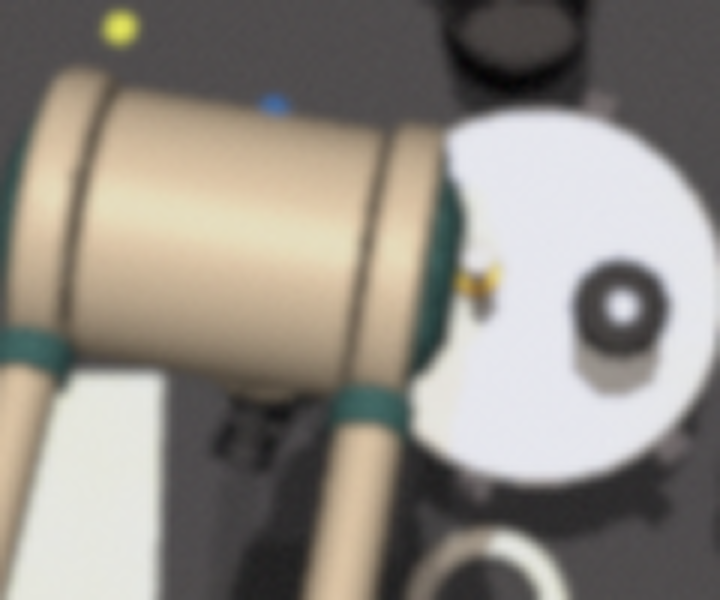

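Emit:
carry_out --rows '[[[-1,0,0,-1.6,0],[-1,0,0,-1.7,0],[-1,0,0,0,0],[-1,0,0,0,0]]]'

```text
clock: 12.5
position: [0.537, -0.0115, 0.1428]
ee_rot: [-0.0, 0.988, -0.157, 0.001]
contact_force: [0.8, 0.3, 1.3]
width: 0.0001
```

Run:
```python
from h import *
s=telemetry.get_state(); print(s["position"],s["contact_force"])
H=np.array([.597,.001]);ex=np.array([.952,-.307]);ey=np.array([.307,.952])
prev=s["position"][:2]
for f in np.linspace(0,1.57,11):
    t=.050*np.array([-np.cos(f),np.sin(f)])-.018*np.array([np.sin(f),np.cos(f)])
    w=H+t[0]*ex+t[1]*ey
    print(round(f,2),np.round(w,4),np.round((w-prev)*100,2)); prev=w
```

```text
[ 0.53699318 -0.01145343  0.14283395] [0.77863277 0.30980407 1.29820921]
0.0 [ 0.5439 -0.0008] [0.69 1.07]
0.16 [0.5442 0.0075] [0.04 0.83]
0.31 [0.5459 0.0157] [0.17 0.82]
0.47 [0.5488 0.0235] [0.29 0.78]
0.63 [0.553  0.0308] [0.41 0.73]
0.78 [0.5582 0.0373] [0.52 0.65]
0.94 [0.5643 0.0429] [0.62 0.56]
1.1 [0.5713 0.0475] [0.7  0.46]
1.26 [0.5789 0.051 ] [0.76 0.35]
1.41 [0.5869 0.0532] [0.8  0.22]
1.57 [0.5952 0.0541] [0.83 0.09]
```

Emit:
carry_out --rows '[[[-1,0.7,1.1,0,0],[-1,0,0.8,0,0],[-1,0.2,0.8,0,0],[-1,0.3,0.8,0,0],[-1,0.4,0.7,0,0],[-1,0.5,0.65,0,0],[-1,0.6,0.6,0,0],[-1,0.7,0.45,0,0],[-1,0.75,0.35,0,0],[-1,0,0,0,0]]]'

```text
clock: 13.5
position: [0.5789, 0.0525, 0.1411]
ee_rot: [-0.001, 0.988, -0.156, 0.001]
contact_force: [-0.2, 0.2, -0.9]
width: -0.0
```

```bash
python3 look2.py 7
```

```text
13.55 [0.57857637 0.0522889  0.14118594] [ 0.28367439 -0.96257382 -0.19087301] [57.29411976 49.03580593]
13.6 [0.57826584 0.05204542 0.14129173] [ 0.01065258 -0.21220951 -0.27208111] [27.68219231 40.06977555]
```

View pics/side7.png

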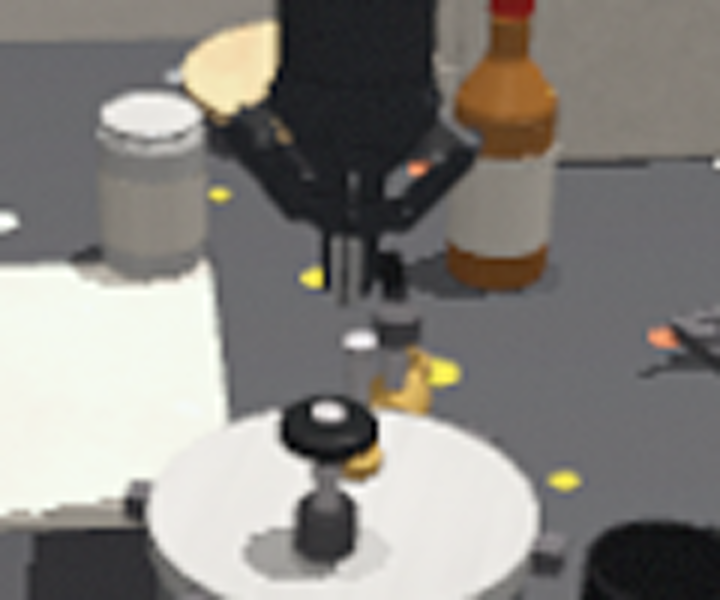

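Emit:
carry_out --rows '[[[-1,0.6,0.1,0,0],[-1,0.6,0.1,0,0],[-1,0,0,0,0],[-1,0,0,0,0]]]'

```text
clock: 14.0
position: [0.5902, 0.0536, 0.1414]
ee_rot: [-0.0, 0.988, -0.156, 0.001]
contact_force: [-0.2, -0.1, 0.7]
width: -0.0
```

Emit:
carry_out --rows '[[[-1,0.4,-0.1,0,0],[-1,0,0,0,0],[-1,0,0,0,0]]]'

```text
clock: 14.3
position: [0.5923, 0.0531, 0.1412]
ee_rot: [-0.0, 0.988, -0.156, -0.001]
contact_force: [-4.9, 2.6, 1.6]
width: -0.0002
```

Emit:
carry_out --rows '[[[-1,0.3,-0.1,0,0],[-1,0,0,0,0],[-1,0,0,0,0]]]'

```text
clock: 14.6
position: [0.5924, 0.0531, 0.1411]
ee_rot: [-0.001, 0.988, -0.156, -0.004]
contact_force: [-10.0, 4.7, 5.9]
width: -0.0002
```

Emit:
carry_out --rows '[[[-1,-1.5,0.4,0,0],[-1,-2.5,0.8,0,0],[-1,0,0,4,0],[-1,0,0,4.5,0],[-1,-4,1,1,0],[-1,-4,2,0,0],[-1,-4,3,0,0],[-1,-3,4,0,0],[-1,-3,4,0,0],[-1,-3,4,0,0],[-1,0,0,0,0],[-1,0,0,0,0]]]'

```text
clock: 15.8
position: [0.3469, 0.2443, 0.2368]
ee_rot: [-0.0, 0.988, -0.155, 0.002]
contact_force: [1.2, -0.0, -0.3]
width: 0.0
```

```bash
python3 look2.py 8
python3 - <<'E'
from h import *
for n in("side","top"): save(cams.get_image(n),n+"9")
E
```

```text
15.85 [0.34748288 0.2435163  0.2366923 ] [ 0.18407787 -0.76829531 -0.02033745] [-20.2238422   -3.47083957]
15.9 [0.34775225 0.24297854 0.23657105] [0.01727649 0.10913888 0.9049242 ] [-58.17509406 128.81503045]
```

View pics/side8.png

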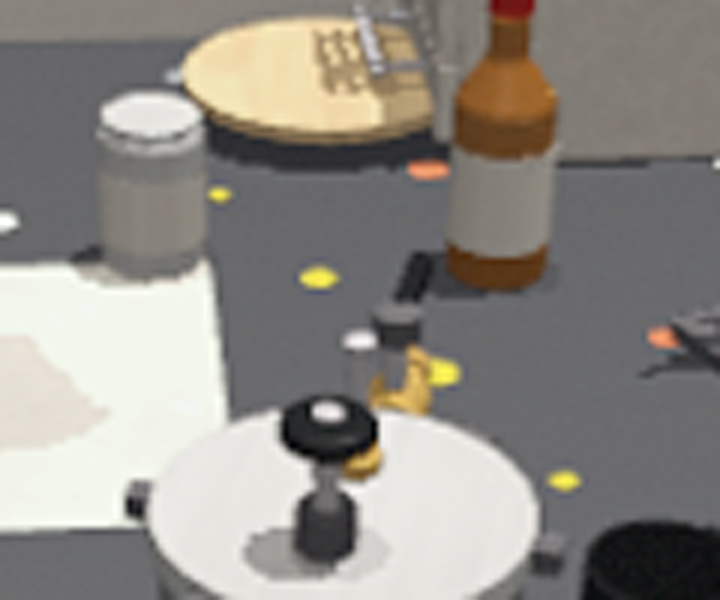

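View pics/top8.png

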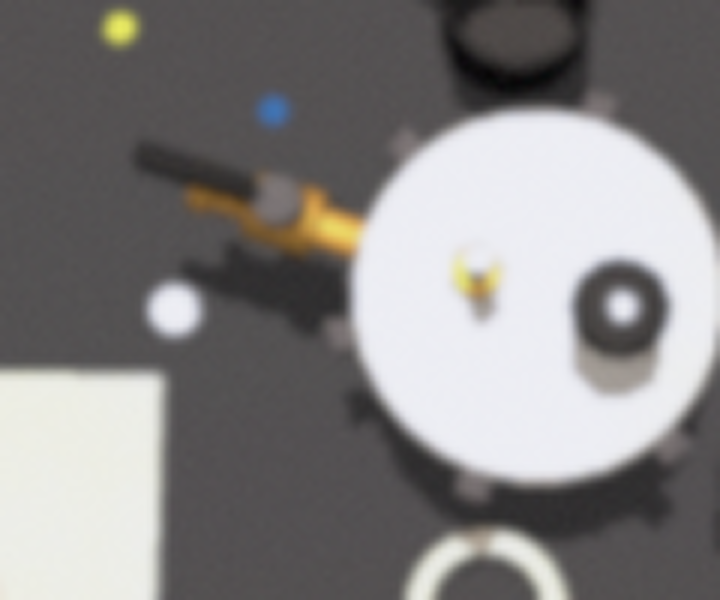

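View pics/top9.png

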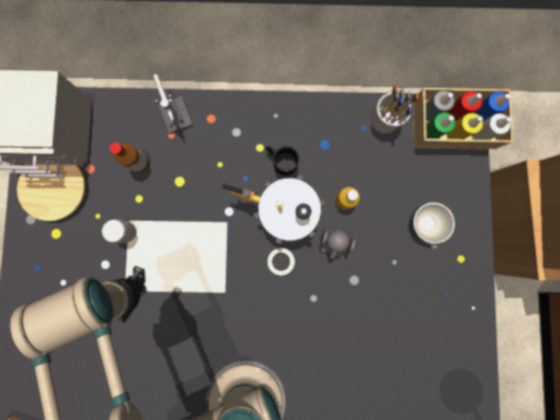

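Run:
```python
from h import *
s=cams.get_image("side");t=cams.get_image("top")
print(tri(s,(285,186.6),t,(280,202.4)))
h=atz(t,(246.3,193),.161);p=atz(t,(224.2,186.2),.161);print(h,p,np.degrees(np.arctan2(*(p-h)[1::-1])))
# tank axis 72.1deg from hinge/knob
k=atz(t,(303.2,211.2),.195);print(np.degrees(np.arctan2(*(h-k)[1::-1])))
```

```text
(array([ 0.56938632, -0.08984051,  0.19499399]), np.float64(0.0009134548117006173))
[5.96171894e-01 4.44719990e-04 1.61000000e-01] [0.61350884 0.0603107  0.161     ] 73.84919907971384
71.96795185147182
```

```bash
python3 -c "
from h import *
print(manip.sign_off(), telemetry.get_state()['clock'])"
```

```text
the job is handed in; nothing more can be done
the job is handed in; nothing more can be done
```

I pumped the air tank until its indicator pin was fully out, then pushed the outlet lever open to its stop. I backed the arm away and handed the job in at about 16 s of the 54 s allowed.

- **Pumping:** I made six plunger strokes with shut fingertips. The first reached bottom at about 32 N, with the measured fingertip height reading 2 to 3 mm above the 177 mm given. The later strokes used a slightly shallower command, and I did not read the force at the bottom of those.
- **Pin:** it stood at the same height after strokes 5 and 6. Afterwards, with the arm clear, two camera views put its top at 0.195 m. That is the low end of the 195 to 200 mm given for fully out, so the unchanged height is the stronger sign.
- **Lever:** I pushed until it stopped moving, with the force rising to about 11 N. In the top picture its direction was 73.8° against 72.0° for the pipe; the 2° difference is about what I can measure in the picture.
- **Other things:** the last top view shows them where they stood, checked by eye only. I planned the moves to stay clear of the pin and nothing was grasped.

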